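Lower the saw stand onto its packer with the bottle jack

TASK

One end of the scroll-saw stand is held up by a bottle jack: lay the loose wooden packer under the raised leg nearer the robot so that the whole foot will stand on it. Then crack the jack's release key open just far enough for the foot to sink slowly onto the packer, never faster than about 2 cm a second, and once it stands there turn the key fully shut again. Do not twist the jack round on the bench, and leave the hammer, the pump handle and the tin where they are.

Things in the scene. Friction and masses are not known exactly. Their poses are not given: they have to be found in the camera images.
- stand: The stand's foot to be packed (40 x 40 mm, under the corner leg nearer the robot on the jacked end); origin: centre of its underside, 34 to 44 mm above the bench at the start. x runs along the jacked end to that end's other leg, 360 mm away; y points out of the stand, away from its deck, level to within 3 degrees. The stand pivots on its far feet, so the foot moves straight up and down.
- rail_mid (a point): Middle of the underside of the stand's top rail on the jacked end, 240 mm above the feet; axes as stand. The rail lies right above the feet. The stand is black 40 mm square tube, 400 x 600 x 280 mm, with a plywood deck and a yellow scroll saw on it, reaching 580 mm from the foot towards -y. It weighs 20 to 30 kg (unknown). The other three feet have their packers already.
- packer_mid (a point): The loose packer, a plain hardwood board 200 x 60 x 18 mm lying flat and alone on the bench. The point is its centre, 9 mm above its underside; x along the 200 mm, y along the 60 mm, z up.
- jack: The bottle jack: base 110 x 100 x 26 mm, tank 72 mm across and 134 mm high. Origin: centre of the base's underside, on the bench; z up, y out of the stand towards the release key. It stands by friction only and twists round on its base if the key is pushed sideways with over 25 N. On the key's side is its pump with an empty lever socket, 100 mm high, reaching 80 mm out from the jack's centre.
- ram_top (a point): Top centre of the jack's ram, on which the rail rests; it moves up and down with the foot. It holds still until the release screw is opened to a cracking point between 0.1 and 0.6 rad that depends on the unknown load; from there it sinks about 2 mm/s faster for each further 0.01 rad, settling within 0.3 s, and it stops when the screw is turned back below that point.
- release_valve (a joint): Angle of the release screw in rad: 0 = shut on its seat (a rigid stop), growing to 1.0 as it opens, positive about the y axis of jack: opening swings the top of the key towards the jack's +x, counter-clockwise seen facing the key. Starts at 0 to 0.03. It stays where it is left; turning it takes about 0.6 Nm (8 N at the grip), up to 0.9 Nm (12 N) to close it near the seat.
- key_grip (a point): Middle of the grip of the release key: a bent 10 mm steel bar fixed on the release screw. From the jack it runs level, 22 mm above the bench, to an elbow 170 mm from the jack's centre line, then stands up as a crank 97 mm long with a round sleeve of 14 mm diameter from 45 to 97 mm. The point is on the crank's axis, 75 mm from the elbow. Its y axis is the screw's axis, pointing away from the jack.
- key_elbow (a point): The elbow of the release key, on the screw's axis 22 mm above the bench: the grip circles about it with radius 75 mm, in the upright plane square to the screw's axis. Shut, the crank leans 0.2 rad from upright towards the jack's -x (towards the foot to be packed); at 0.2 rad it stands upright.
- hammer: Claw hammer lying on the bench, a bystander; origin on the bench under its middle.
- pump_handle: The jack's pump handle, a steel tube 20 mm in diameter and 330 mm long lying on the bench, a bystander; origin under its middle.
- screw_tin: Closed tin, 72 mm in diameter, 85 mm high, standing on the bench, a bystander; origin: centre of its underside.

How it is judged (in metres and radians):
On the way, in this order (a step that is already met when the one before it is completed fails the run):
1. the packer lies flat on the bench under the raised foot, the foot's centre within 12 mm of its centre line and at least 20 mm inside its end (y of stand in the frame of packer_mid between -0.012 and 0.012 m and x of stand in the frame of packer_mid between -0.08 and 0.08 m and height (world z) of packer_mid below 0.012 m and z of stand in the frame of packer_mid above 0.012 m), for 0.2 s.
2. the foot has sunk onto the packer and presses on it (contact force between packer and stand above 1 N and value of joint release_valve above 0.08 rad), for 0.2 s.
3. the release screw is turned shut again (below 0.05 rad) (value of joint release_valve below 0.05 rad), for 0.2 s.
At the end, for the whole second after the job is handed in: The foot stands at rest on the flat packer (pressing with more than 1 N), its centre within 12 mm of the packer's centre line and at least 20 mm inside its end, and the release screw is shut (below 0.05 rad) (value of joint release_valve below 0.05 rad and contact force between packer and stand above 1 N and linear speed of stand below 0.003 m/s and y of stand in the frame of packer_mid between -0.012 and 0.012 m and x of stand in the frame of packer_mid between -0.08 and 0.08 m and height (world z) of packer_mid below 0.012 m); the robot touches nothing.
It fails at once if the stand's foot moves faster than 30 mm/s (linear speed of stand above 0.03 m/s).
It fails at once if the jack is twisted round on the bench, so that the key's elbow is carried off by more than 6 mm (distance of key_elbow from where it was at the start of the episode above 0.006 m).
It fails at once if the hammer, the pump handle or the tin is moved by more than 20 mm (distance of any of hammer, pump_handle, screw_tin from where it was at the start of the episode above 0.02 m).
It also fails if it takes over 72 s, if anything falls off the work surface, if the arm or the gripper's body presses on something with over 40 N, if the wrist force passes 120 N, or if a joint passes its speed limit or range.

ROBOT

A 7-joint arm with a two-finger parallel gripper is mounted at the origin on the work surface. World frame = base frame: x ahead of the robot, y to its left, z up, the work surface at z = 0. Lengths are in m, angles in degrees, forces in N, time in s.
With the tool pointing down it reaches from about 0.35 to 0.775 m from the base axis. Payload 3.1 kg.
Tool frame: the origin (TCP) lies on the centre line of the jaws, within the pads' length; the fingertips stand 17 mm ahead of it and the grasp point (between the pads) lies 2 mm behind it (robot.tip_reach is the distance from the TCP to the fingertips, in m); z points along the fingers, y is the line along which they close (so a half turn about z gives the same grasp; the last joint's range is limited). The gripper opens to 85 mm and grips with 20 to 120 N. Pads are 22 mm wide; open, the fingers measure 114 mm over their backs; the gripper's body (76 mm by 85 mm) begins 54 mm behind the grasp point. The pads swing forward as they close: fully open they stand 13 mm farther back than shut.
Start: joints at [74.215, 17.813, 0.802, 86.603, -0.252, 75.585, -1.558], TCP at [0.127, -0.535, 0.248] pointing down, gripper open.
Joint ranges: [-154.91, 154.91], [-16.99, 109.72], [-72.82, 74.43], [7.12, 147.25], [-82.49, 262.49], [11.32, 116.49], [-174.64, 174.64]. Speed limits (degrees/s): [159.86, 159.86, 180, 180, 180, 180, 180].

INTERFACE

Orientations are given as [roll, pitch, yaw] about the fixed x, y, z axes, in that order (R = Rz(yaw) Ry(pitch) Rx(roll)).
In Python, from station import robot, fingers, vision, workorder, recognise gives the robot as it stands. Calls block until the motion is done:
- robot.move_to(position, orientation): joint-space move of the TCP to a pose.
- robot.line_to(position, orientation=None, velocity=0.15, f_stop=None): straight line of the TCP; orientation=None keeps the orientation; velocity is the mean speed in m/s. With f_stop (N) it stops when the force on the tool has changed by that much, and returns True; else False.
- robot.move_j(angles): joint-space move.
- fingers.gripper_to(opening, force=None): opening from 0.0 (shut) to 1.0 (fully open); force is the grip in N (None keeps the last); returns when the fingers have stopped.
- robot.pause(seconds).
- robot.inverse_kinematics(position, orientation): joint angles nearest the present ones, or None.
- vision.grab_frame(name): name is "side" or "top" or "wrist"; returns the picture (400x640x3 uint8, red, green, blue); there is no depth.
- vision.calibration(name): a dict with "mtx" (3x3 intrinsics, pixels), "extrinsics" (4x4, takes a point from world to camera coordinates); the wrist camera has in their place "T_tool_cam" (4x4, takes a point from camera to tool coordinates, whose origin is the TCP and whose axes are the flange's). Camera axes: x right, y up, looking along -z (the intrinsics and any distortion apply to the point x, -y, -z); pixel columns grow to the right and rows downward; lengths in m; the calibration is good to about 2 mm. A picture is of the moment at which its call begins: read the wrist's pose just before it. calibration takes no time and is no camera call.
A pose or a line that the arm cannot do raises robot.PlanningError and nothing moves.
- workorder.close_job(): hands the job in; it is judged then, once.
Trained networks look in the newest picture that a camera, given by its name, has taken for a name from the list of things; names that differ only in an ending like _2 or _b are one class to them, and where a whole thing is asked for, a point or a joint stands for the part that bears it (a point fixed in the world has none). Each returns a list of dicts, best first, with "p" (0 to 1); they miss things now and then, are a little off and sometimes report something else, mostly with a low value. They report only what shows in the picture. A call takes as long as a camera call.
- recognise(label, camera): "rect" ([centre column, centre row, width, height] in pixels, round what is visible of it).
Readings, each from a call of its own:
- robot.current_time_s(): time.
- robot.current_joint_positions(): joint angles.
- robot.current_dq(): joint speeds.
- robot.current_joint_torque(): joint torques, N m.
- robot.current_tool_pos(): TCP position.
- robot.current_eef_rot(): TCP orientation.
- robot.current_contact_force(): force on the tool from outside, world axes, zero at the start.
- robot.current_torque(): the same for the moment, N m.
- robot.current_finger_gap(): opening from 0.0 (shut) to 1.0 (fully open).
- robot.current_gripper_force(): force on a finger pad.
Only numpy, scipy, OpenCV 4.12 (cv2) and the standard library are available. Lean on these libraries where they do the work, as an engineer would, in place of code of your own. Each camera call takes 0.05 s, during which the arm holds its last target. There are 200 camera calls.

## Working session

There is one attempt and no reset: what is moved stays moved. The work goes in short steps, each a Python script; the robot and the scene stay as the last script left them, time stands still between calls to the robot, and variables do not carry over. Pictures are saved under pics/ and viewed, at most 14 in all, crops included, and the job is handed in when it is done.

```bash
mkdir -p pics; ls
python3 - <<'E'
from station import robot, fingers, vision, workorder, recognise
import cv2,numpy as np
np.set_printoptions(precision=4,suppress=True)
for c in ["side","top","wrist"]:
    f=vision.grab_frame(c); cv2.imwrite(f"pics/{c}0.png",f[:,:,::-1])
    k=vision.calibration(c); print(c,k)
    for l in ["stand","packer_mid","jack","key_grip","hammer","pump_handle","screw_tin"]:
        print(l,[(np.round(d["rect"],1).tolist(),round(d["p"],2)) for d in recognise(l,c)[:3]])
print(robot.current_time_s(),robot.current_tool_pos(),robot.current_eef_rot())
E
```

```text
pics
side {'mtx': array([[428.527 ,   0.    , 319.9212],
       [  0.    , 428.527 , 197.9969],
       [  0.    ,   0.    ,   1.    ]]), 'extrinsics': array([[-0.9137, -0.4058,  0.0219,  0.5761],
       [ 0.2256, -0.4618,  0.8578, -0.2199],
       [-0.338 ,  0.7887,  0.5135, -0.9405],
       [ 0.    ,  0.    ,  0.    ,  1.    ]])}
stand [([345.4, 100.0, 162.1, 200.0], 0.96)]
packer_mid [([321.8, 326.1, 92.2, 73.7], 0.83)]
jack [([333.1, 184.5, 45.9, 73.0], 0.56)]
key_grip [([316.5, 204.9, 12.4, 31.3], 0.68)]
hammer [([231.6, 332.1, 113.1, 100.9], 0.58), ([348.2, 101.2, 160.3, 197.7], 0.17)]
pump_handle [([241.4, 247.2, 77.8, 80.0], 0.66)]
screw_tin [([247.4, 266.7, 38.8, 48.6], 0.82), ([347.4, 99.9, 161.2, 196.9], 0.42)]
top {'mtx': array([[387.5619,   0.    , 320.5945],
       [  0.    , 387.5619, 200.7329],
       [  0.    ,   0.    ,   1.    ]]), 'extrinsics': array([[-0.0115, -0.9999, -0.0037,  0.1293],
       [ 0.9923, -0.0119,  0.1236, -0.6047],
       [-0.1236, -0.0023,  0.9923, -0.9491],
       [ 0.    ,  0.    ,  0.    ,  1.    ]])}
stand [([524.8, 142.8, 230.5, 240.1], 0.98)]
packer_mid [([247.9, 248.0, 77.5, 42.2], 0.92)]
jack [([264.1, 168.7, 31.4, 29.5], 0.22)]
key_grip [([388.3, 181.8, 45.2, 18.4], 0.74)]
hammer [([222.6, 190.4, 102.6, 36.5], 0.82)]
pump_handle [([310.3, 143.0, 125.0, 5.8], 0.62)]
screw_tin [([265.1, 171.6, 34.5, 34.0], 0.86), ([524.5, 140.6, 230.9, 237.6], 0.46)]
wrist {'mtx': array([[304.7122,   0.    , 322.0324],
       [  0.    , 304.7122, 198.9359],
       [  0.    ,   0.    ,   1.    ]]), 'T_tool_cam': array([[-0.0003,  0.9655,  0.2605,  0.0661],
       [ 1.    ,  0.0001,  0.0007,  0.0001],
       [ 0.0007,  0.2605, -0.9655, -0.1244],
       [ 0.    ,  0.    ,  0.    ,  1.    ]])}
stand []
packer_mid []
jack []
key_grip []
hammer []
pump_handle []
screw_tin []
1.2 [ 0.1274 -0.535   0.2483] [179.9988   0.0007  13.3983]
```

View pics/side0.png

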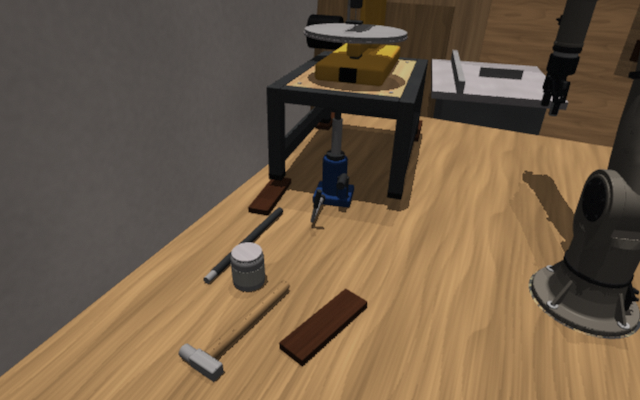

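View pics/top0.png

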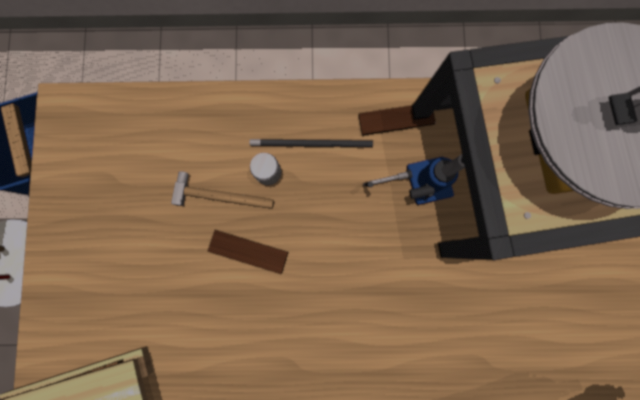

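```bash
cat > h.py <<'E'
from station import robot, fingers, vision, workorder, recognise
import cv2,numpy as np
from scipy.spatial.transform import Rotation as R
np.set_printoptions(precision=4,suppress=True)
def cam(name,pose=None):
    k=vision.calibration(name)
    if name!="wrist": return k["mtx"],np.array(k["extrinsics"])
    p,o=pose; T=np.eye(4); T[:3,:3]=R.from_euler('xyz',o,degrees=True).as_matrix(); T[:3,3]=p
    return k["mtx"],np.linalg.inv(T@k["T_tool_cam"])
def ray(c,px):
    K,E=c; d=np.linalg.inv(K)@[px[0],px[1],1]; d=np.array([d[0],-d[1],-d[2]])
    Rm=E[:3,:3]; return -Rm.T@E[:3,3],Rm.T@d
def onz(c,px,z=0.):
    o,d=ray(c,px); return o+d*(z-o[2])/d[2]
def proj(c,P):
    K,E=c; q=E[:3,:3]@np.asarray(P)+E[:3,3]; q=K@[q[0],-q[1],-q[2]]; return q[:2]/q[2]
def tri(obs):
    A=np.zeros((3,3));b=np.zeros(3)
    for c,px in obs:
        o,d=ray(c,px); d=d/np.linalg.norm(d); M=np.eye(3)-np.outer(d,d); A+=M;b+=M@o
    return np.linalg.solve(A,b)
def snap(name,file=None):
    pose=(np.array(robot.current_tool_pos()),np.array(robot.current_eef_rot()))
    f=vision.grab_frame(name)
    if file: cv2.imwrite("pics/"+file,f[:,:,::-1])
    return f,cam(name,pose)
E
python3 - <<'E'
from h import *
t=cam("top");s=cam("side")
print("packer top",onz(t,(247.9,248),.018),"side",onz(s,(321.8,326),.018))
print("foot side z.04",onz(s,(397,193),.04), "elbow top",onz(t,(367,186),.1),"side",onz(s,(315,224),.02))
print("tin",onz(t,(265,170),.085),"pump",onz(t,(252,142),.02),onz(t,(372,143),.02))
I=cv2.imread("pics/top0.png");J=cv2.imread("pics/side0.png")
a=cv2.resize(I[150:270,350:510],None,fx=5,fy=5,interpolation=cv2.INTER_CUBIC)
b=cv2.resize(J[100:240,260:440],None,fx=4.2,fy=4.2,interpolation=cv2.INTER_CUBIC)
cv2.imwrite("pics/tc.png",a);cv2.imwrite("pics/sc.png",b)
# packer by colour
for n,im,c,ctr in(("top",I,t,(248,248)),("side",J,s,(322,326))):
    hsv=cv2.cvtColor(im,cv2.COLOR_BGR2HSV); print(hsv[int(ctr[1]),int(ctr[0])])
    m=cv2.inRange(im,(0,0,0),(60,70,110)); nl,lab,st,ce=cv2.connectedComponentsWithStats(m)
    l=lab[ctr[1],ctr[0]]; print(st[l]); p=np.argwhere(lab==l)[:,::-1].astype(np.float32)
    r=cv2.minAreaRect(p); print(r); 
    if n=="top": print([onz(c,q,.018) for q in cv2.boxPoints(r)])
for q in [(0.5,0.06,0.3),(0.45,0.1,.28)]:
    for y in (0,90,-90,180): 
        print(q,y,robot.inverse_kinematics(q,[180,0,y]))
E
```

```text
packer top [0.4889 0.3097 0.018 ] side [0.4801 0.3306 0.018 ]
foot side z.04 [ 0.4765 -0.2004  0.04  ] elbow top [0.6326 0.0105 0.1   ] side [0.6362 0.0202 0.02  ]
tin [0.6777 0.2573 0.085 ] pump [0.767  0.3017 0.02  ] [ 0.7603 -0.0153  0.02  ]
[ 10 163  69]
[ 208  230   80   44 1791]
((247.6868438720703, 251.40213012695312), (77.67080688476562, 23.26544952392578), 17.35402488708496)
[array([0.4827, 0.414 , 0.018 ]), array([0.5392, 0.3975, 0.018 ]), array([0.4778, 0.2065, 0.018 ]), array([0.4221, 0.2242, 0.018 ])]
[ 10 165  65]
[ 279  289   88   77 2792]
((323.3716735839844, 325.42474365234375), (32.737083435058594, 96.32981872558594), 48.8140754699707)
(0.5, 0.06, 0.3) 0 [  34.2517   18.5541  -56.3284   86.5796   15.4697   83.1341 -112.5466]
(0.5, 0.06, 0.3) 90 [ 33.4661  18.1707 -55.0599  86.602   14.9255  82.9941 -22.0683]
(0.5, 0.06, 0.3) -90 [ 37.3696  20.3611 -61.6701  86.4939  17.9416  83.8305 155.2776]
(0.5, 0.06, 0.3) 180 [ 34.0619  18.4593 -56.0196  86.585   15.3358  83.0992  67.5712]
(0.45, 0.1, 0.28) 0 [  42.1499   17.1172  -70.1602   94.5907   16.3349   79.8594 -120.121 ]
(0.45, 0.1, 0.28) 90 [  2.3122   7.2927 -18.9476  95.7044   2.4205  77.405  -17.0211]
(0.45, 0.1, 0.28) -90 [ 37.0971  13.9682 -61.8327  94.6963  12.5255  78.8712 153.5306]
(0.45, 0.1, 0.28) 180 [ 36.8574  13.8555 -61.4739  94.7016  12.3837  78.8394  63.6654]
```

View pics/sc.png

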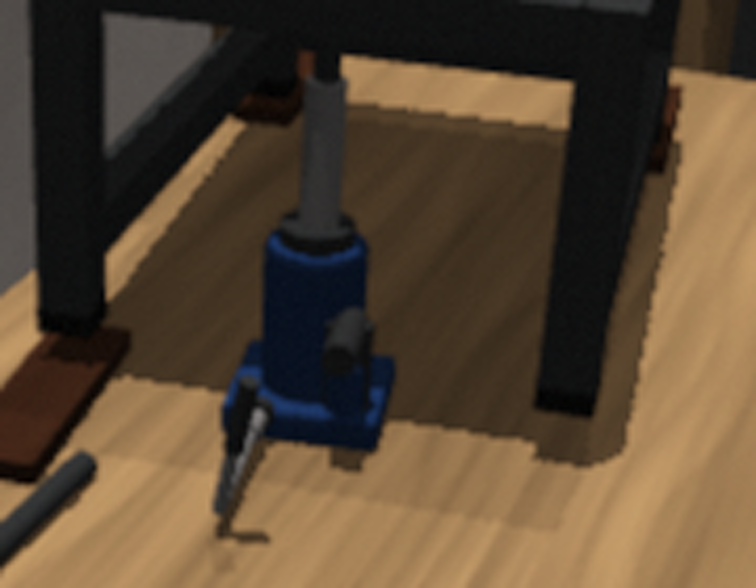

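Run:
```python
from h import *
robot.move_to([0.09,-0.40,0.36],[180,0,13])
robot.move_to([0.42,0.05,0.34],[180,0,90])
def tilt(yaw,t): # tool z leaning toward -toolx by t deg
    return (R.from_euler('z',yaw,degrees=True)*R.from_euler('y',t,degrees=True)*R.from_euler('x',180,degrees=True)).as_euler('xyz',degrees=True)
o=tilt(95,25); m=R.from_euler('xyz',o,degrees=True).as_matrix(); print(m[:,2])
for i,(p,t) in enumerate([((0.47,0.08,0.20),25),((0.57,0.10,0.24),25)]):
    robot.move_to(p,tilt(95,t)); robot.pause(.2)
    f,c=snap("wrist",f"w{i}.png")
    np.save(f"c{i}.npy",np.array([np.pad(c[0],((0,1),(0,1))),c[1]]))
    for l in ["stand","jack","key_grip","key_elbow","pump_handle"]:
        print(l,[(np.round(d["rect"],1).tolist(),round(d["p"],2)) for d in recognise(l,"wrist")[:2]])
robot.move_to([0.42,0.26,0.30],[180,0,73]); robot.pause(.2)
f,c=snap("wrist","wp.png")
im=np.ascontiguousarray(f[:,:,::-1])
d=recognise("packer_mid","wrist"); print(d[:2])
m=cv2.inRange(im,(0,0,0),(60,70,110)); nl,lab,st,ce=cv2.connectedComponentsWithStats(m)
u=proj(c,[.48,.31,.018]).astype(int); print(u); l=lab[u[1],u[0]]; print(st[l])
p=np.argwhere(lab==l)[:,::-1].astype(np.float32); r=cv2.minAreaRect(p); B=np.array([onz(c,q,.018) for q in cv2.boxPoints(r)]); print(B,B.mean(0),np.linalg.norm(np.diff(B,axis=0),axis=1))
print(robot.current_time_s())
```

```text
[ 0.0368 -0.421  -0.9063]
stand [([466.6, 336.9, 345.1, 126.2], 0.7)]
jack [([455.7, 250.3, 115.8, 152.0], 0.69)]
key_grip [([485.4, 213.4, 55.0, 77.3], 0.92)]
key_elbow [([486.7, 217.2, 53.8, 73.7], 0.96)]
pump_handle [([596.0, 138.1, 87.2, 125.8], 0.63)]
stand [([378.1, 328.6, 316.9, 139.7], 0.57), ([365.3, 255.6, 73.0, 175.2], 0.5)]
jack [([364.1, 258.1, 72.5, 176.7], 0.62)]
key_grip [([380.8, 203.9, 13.9, 73.3], 0.62)]
key_elbow [([382.1, 204.8, 11.4, 67.2], 0.88)]
pump_handle [([510.8, 96.6, 117.0, 190.9], 0.64), ([381.9, 203.1, 14.5, 74.2], 0.32)]
[{'rect': [358.4, 109.0, 51.5, 158.7], 'p': 0.62}]
[354 116]
[    0    29   640   371 76252]
[[ 0.1008  0.5329  0.018 ]
 [ 0.8325  0.3073  0.018 ]
 [ 0.8128 -0.2699  0.018 ]
 [-0.2114  0.0439  0.018 ]] [0.3837 0.1536 0.018 ] [0.7657 0.5775 1.0711]
7.3833
```

Run:
```python
import cv2,numpy as np
a=cv2.imread("pics/w0.png");b=cv2.imread("pics/w1.png");p=cv2.imread("pics/wp.png")
cv2.imwrite("pics/wa.png",cv2.resize(a[150:400,240:640],None,fx=2,fy=2,interpolation=cv2.INTER_CUBIC))
cv2.imwrite("pics/wb.png",cv2.resize(b[120:400,160:560],None,fx=2,fy=2,interpolation=cv2.INTER_CUBIC))
```

```text
(no output)
```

View pics/wa.png

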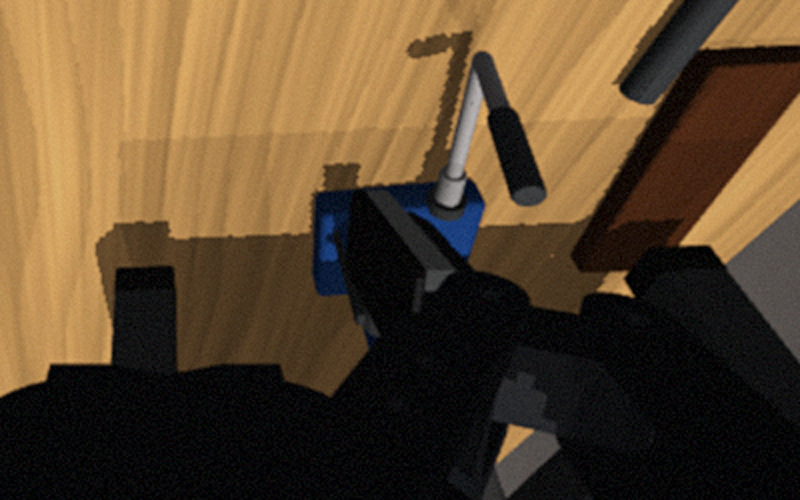

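View pics/wb.png

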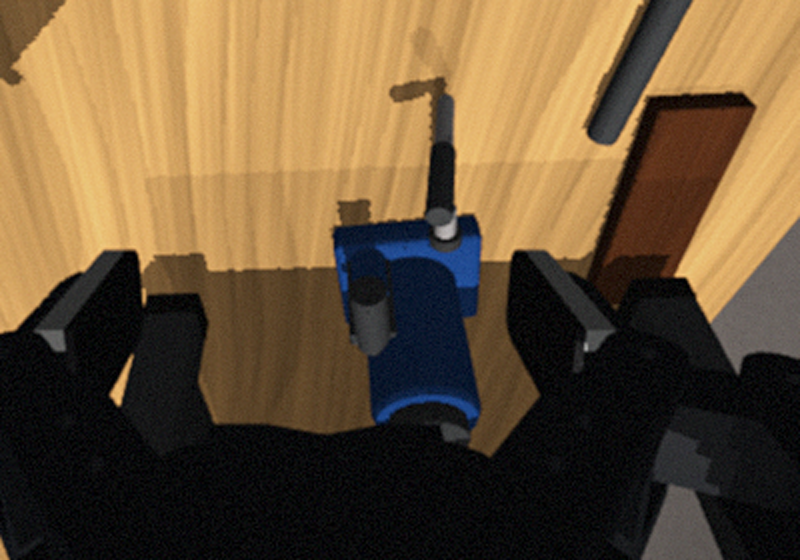

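View pics/wp.png

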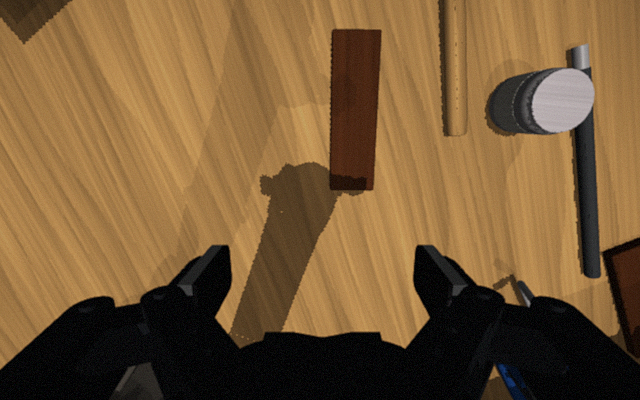

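Run:
```python
from h import *
C=[(lambda a:(a[0][:3,:3],a[1]))(np.load(f"c{i}.npy")) for i in (0,1)]
cw=cam("wrist",(robot.current_tool_pos(),robot.current_eef_rot())); s=cam("side");t=cam("top")
B=np.array([onz(cw,q,.018) for q in [(332,30),(381,31),(373,189),(330.5,189)]]); print("packer",B,B.mean(0),np.linalg.norm(np.diff(B,axis=0),axis=1))
e=(B[0]+B[1]-B[2]-B[3])/2; print("yaw",np.degrees(np.arctan2(e[1],e[0])))
def show(n,obs):
    P=tri(obs); print(n,P,"res",[np.round(proj(c,P)-px,1).tolist() for c,px in obs]); return P
L=show("footL(-x)",[(C[0],(298.5,284)),(C[1],(234,268)),(s,(401,198.3))])
Rr=show("footR(+x)",[(C[0],(327,283.5)),(C[1],(263.5,268)),(s,(387.9,196.4))])
show("footL w",[(C[0],(298.5,284)),(C[1],(234,268))]);show("footR w",[(C[0],(327,283.5)),(C[1],(263.5,268))])
for z in (.034,.039,.044): print(z,[onz(c,p,z)[:2] for c,p in [(C[0],(298.5,284)),(C[0],(327,283.5)),(C[1],(234,268)),(C[1],(263.5,268)),(s,(401,198.3)),(s,(387.9,196.4))]])
for z in (.034,.039,.044): print("far",z,[onz(C[1],p,z)[:2] for p in [(474,260),(505,260)]])
E_=show("elbow",[(C[0],(480.5,180)),(C[1],(383,170)),(s,(313,224))])
T_=show("top",[(C[0],(505,247.5)),(C[1],(380,227.5)),(s,(319,191.5))])
print("len",np.linalg.norm(T_-E_))
print("base corners",[onz(C[1],p,.026)[:2] for p in [(327.5,234.5),(399.5,228.5)]],[onz(C[0],p,.026)[:2] for p in [(397.5,247),(475,241)]])
```

```text
packer [[0.4807 0.4152 0.018 ]
 [0.5366 0.3968 0.018 ]
 [0.4784 0.2109 0.018 ]
 [0.4228 0.228  0.018 ]] [0.4796 0.3127 0.018 ] [0.0589 0.1948 0.0581]
yaw 72.70793000195961
footL(-x) [ 0.4592 -0.1774  0.038 ] res [[-0.4, 0.7], [0.0, 0.1], [-0.3, 0.3]]
footR(+x) [ 0.5009 -0.1922  0.0249] res [[-0.3, 0.6], [-0.2, 0.5], [-0.4, 0.5]]
footL w [ 0.4596 -0.1754  0.0387] res [[-0.1, 0.4], [0.1, -0.3]]
footR w [ 0.5013 -0.1912  0.0245] res [[-0.0, 0.1], [0.0, -0.1]]
0.034 [array([ 0.4597, -0.1815]), array([ 0.4999, -0.1772]), array([ 0.4577, -0.1826]), array([ 0.5031, -0.1786]), array([ 0.4602, -0.1863]), array([ 0.4972, -0.1801])]
0.039 [array([ 0.4597, -0.1741]), array([ 0.4991, -0.17  ]), array([ 0.4595, -0.1758]), array([ 0.5041, -0.1718]), array([ 0.4586, -0.1778]), array([ 0.4953, -0.1716])]
0.044 [array([ 0.4598, -0.1668]), array([ 0.4983, -0.1627]), array([ 0.4612, -0.169 ]), array([ 0.505 , -0.1651]), array([ 0.457 , -0.1693]), array([ 0.4933, -0.1632])]
far 0.034 [array([ 0.8184, -0.1309]), array([ 0.8647, -0.1267])]
far 0.039 [array([ 0.8139, -0.125 ]), array([ 0.8594, -0.1209])]
far 0.044 [array([ 0.8095, -0.119 ]), array([ 0.8542, -0.1151])]
elbow [0.6549 0.     0.0066] res [[-4.1, -2.0], [-0.2, -0.2], [-1.3, -1.4]]
top [0.6353 0.0027 0.1121] res [[-1.6, -1.3], [-0.0, -0.4], [-0.3, -0.7]]
len 0.10734283021016361
base corners [array([ 0.5949, -0.1036]), array([ 0.6938, -0.0826])] [array([ 0.5845, -0.1018]), array([ 0.68 , -0.083])]
```

Run:
```python
from h import *
t=cam("top"); a,b=onz(t,(455,60),.32),onz(t,(490,250),.32); print("rail",a,b,np.degrees(np.arctan2(*(a-b)[[1,0]])))
C=[(lambda a:(a[0][:3,:3],a[1]))(np.load(f"c{i}.npy")) for i in (0,1)]; s=cam("side")
print("elbow@.022",[onz(c,p,.022) for c,p in [(C[0],(480.5,180)),(C[1],(383,170)),(s,(313,224)),(t,(366,186))]])
o=[180,0,72.7]
robot.move_to([.496,.365,.12],o); robot.line_to([.496,.365,.0195],velocity=.12,f_stop=15)
fingers.gripper_to(0.0,force=60); print("gap",robot.current_finger_gap(),robot.current_gripper_force(),robot.current_tool_pos())
robot.line_to([.496,.365,.05],velocity=.1)
o=[180,0,98.5]; u=np.array([-.148,.989,0])
g=np.array([.483,-.193,0])+u*.115
robot.line_to(g+u*.17+[0,0,.05],o,velocity=.2)
robot.line_to(g+u*.13+[0,0,.026],velocity=.1)
robot.pause(.2); snap("side","s1.png"); 
print(robot.line_to(g+[0,0,.026],velocity=.1,f_stop=12),robot.current_tool_pos(),robot.current_contact_force())
snap("side","s2.png"); snap("top","t2.png"); print(robot.current_time_s())
I=cv2.imread("pics/s2.png")
cv2.imwrite("pics/s2c.png",cv2.resize(I[90:240,300:460],None,fx=4,fy=4,interpolation=cv2.INTER_CUBIC))
```

```text
rail [ 0.8367 -0.1364  0.32  ] [ 0.4789 -0.1792  0.32  ] 6.829084512711769
elbow@.022 [array([0.6498, 0.0082, 0.022 ]), array([0.6506, 0.01  , 0.022 ]), array([0.6397, 0.0252, 0.022 ]), array([0.6453, 0.0038, 0.022 ])]
gap 0.6798964235176027 66.16113066673279 [0.4967 0.3658 0.0209]
False [ 0.4659 -0.0783  0.0261] [ 0.6168  0.3154 -1.393 ]
14.0583
```

View pics/s2c.png

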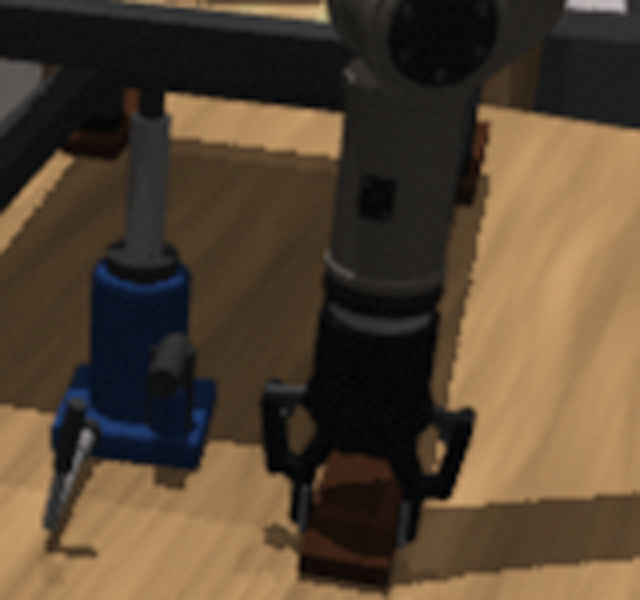

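Run:
```python
from h import *
p=np.array(robot.current_tool_pos()); u=np.array([-.148,.989,0])
print(robot.line_to(p-[0,0,.012],velocity=.03,f_stop=6),robot.current_tool_pos())
fingers.gripper_to(1.0); q=np.array(robot.current_tool_pos())
robot.line_to(q+[0,0,.10],velocity=.2)
robot.move_to([.50,.13,.25],(R.from_euler('z',95,degrees=True)*R.from_euler('y',25,degrees=True)*R.from_euler('x',180,degrees=True)).as_euler('xyz',degrees=True)); robot.pause(.2)
f,c=snap("wrist","w3.png"); np.save("c3.npy",np.array([np.pad(c[0],((0,1),(0,1))),c[1]]))
snap("side","s3.png"); print(robot.current_time_s())
A=cv2.imread("pics/w3.png");B=cv2.imread("pics/s3.png")
cv2.imwrite("pics/m3.png",np.hstack([cv2.resize(A[130:330,210:470],(520,400),interpolation=cv2.INTER_CUBIC),cv2.resize(B[130:250,350:434],(280,400),interpolation=cv2.INTER_CUBIC)]))
```

```text
True [ 0.4665 -0.0786  0.0209]
16.6833
```

View pics/m3.png

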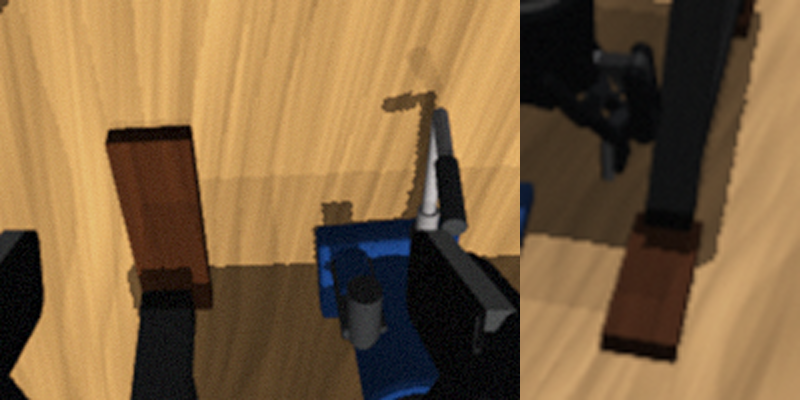

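Run:
```python
from h import *
a=np.load("c3.npy"); c=(a[0][:3,:3],a[1])
f=lambda x,y:(210+x/2,130+y/2)
P=[onz(c,f(*q),.018) for q in [(108,141),(191,139),(211,284)]]; print("packer",P)
for z in (.036,.039,.042): print(z,[onz(c,f(*q),z) for q in [(139,290),(195,290)]])
far=P[2]; ex=(P[1]-P[2]); L=np.linalg.norm(ex); ex/=L; ey=np.array([-ex[1],ex[0],0]); ctr=(P[0]+P[1])/2-.1*ex; print(L,ex,ctr)
F=np.mean([onz(c,f(*q),.039) for q in [(139,290),(195,290)]],0)-.02*np.array([-.13,.99,0]); d=F-ctr; print("foot in packer",d@ex,d@ey)
print("elbow",onz(c,f(440,113),.022),"top",onz(c,f(454,228),.117))
s=cam("side"); g=lambda x,y:(350+(x-520)*.3,130+y*.3)
print("side: packer",[onz(s,g(*q),.018) for q in [(603,346),(677,352),(701,236)]],"foot",[onz(s,g(*q),.039) for q in [(646,215),(693,223)]])
```

```text
packer [array([ 0.4344, -0.0354,  0.018 ]), array([ 0.4907, -0.0289,  0.018 ]), array([ 0.5152, -0.1889,  0.018 ])]
0.036 [array([ 0.4563, -0.1773,  0.036 ]), array([ 0.5015, -0.1735,  0.036 ])]
0.039 [array([ 0.4567, -0.1731,  0.039 ]), array([ 0.5014, -0.1693,  0.039 ])]
0.042 [array([ 0.457 , -0.1689,  0.042 ]), array([ 0.5013, -0.1652,  0.042 ])]
0.16190856254411923 [-0.1518  0.9884  0.    ] [ 0.4777 -0.131   0.018 ]
foot in packer -0.059982370382703334 0.005241974823380492
elbow [0.6501 0.01   0.022 ] top [0.6331 0.005  0.117 ]
side: packer [array([ 0.4803, -0.0089,  0.018 ]), array([ 0.4265, -0.0261,  0.018 ]), array([ 0.4531, -0.2038,  0.018 ])] foot [array([ 0.4985, -0.1819,  0.039 ]), array([ 0.4583, -0.1866,  0.039 ])]
```

```bash
cat >> h.py <<'E'
YAW=8.0
XJ=np.array([np.cos(np.radians(YAW)),np.sin(np.radians(YAW)),0]); YJ=np.array([-XJ[1],XJ[0],0])
EL=np.array([.650,.010,.022])
def kp(phi,r=.073):
    """TCP pose with the fingers down along a crank leaning phi from upright towards jack +x"""
    d=np.sin(phi)*XJ+np.cos(phi)*np.array([0,0,1])
    return EL+r*d, R.from_matrix(np.column_stack([YJ,np.cross(-d,YJ),-d])).as_euler('xyz',degrees=True)
def phi_now(): # lean of the finger point as seen from the elbow
    v=np.array(robot.current_tool_pos())-EL; return np.arctan2(v@XJ,v[2])
def ft(phi): # outside force on the tool along the direction of opening
    return np.array(robot.current_contact_force())@(np.cos(phi)*XJ-np.array([0,0,np.sin(phi)]))
E
python3 - <<'E'
from h import *
print([robot.inverse_kinematics(*kp(a)) is not None for a in (-.3,-.2,0,.2,.45)], kp(-.2))
fingers.gripper_to(.5,force=20)
robot.move_to(*kp(-.2,.21)); robot.pause(.1)
f,c=snap("wrist","w4.png"); print([(d["rect"],d["p"]) for d in recognise("key_grip","wrist")[:2]])
print("exp elbow px",proj(c,EL),"top",proj(c,kp(-.2,.097)[0]))
print(robot.line_to(*kp(-.2,.073),velocity=.1,f_stop=6),robot.current_tool_pos(),robot.current_contact_force())
fingers.gripper_to(.27,force=20); print("gap",robot.current_finger_gap(),robot.current_gripper_force(),robot.current_contact_force())
f,_=snap("side","s4.png"); g,_=snap("top","t4.png"); print(robot.current_time_s())
w=cv2.imread("pics/w4.png")
cv2.imwrite("pics/m4.png",np.hstack([cv2.resize(f[80:240,250:410,::-1],(400,400),interpolation=cv2.INTER_CUBIC),cv2.resize(w[100:340,200:440],(400,400))]))
E
```

```text
[True, True, True, True, True] (array([0.6356, 0.008 , 0.0935]), array([168.5408,   0.    ,  98.    ]))
[([327.2, 226.1, 16.5, 101.1], 0.98), ([146.8, 252.7, 75.1, 108.9], 0.57)]
exp elbow px [322.0997 180.418 ] top [322.1574 204.297 ]
False [0.6361 0.0081 0.0944] [ 0.3338  0.0837 -0.6123]
gap 0.27093952495203044 0.0 [-0.462   0.1542  0.2717]
20.025
```

View pics/m4.png

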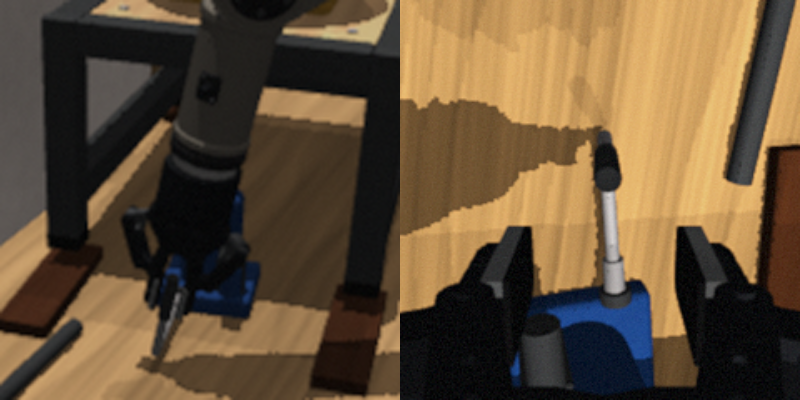

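View pics/t4.png

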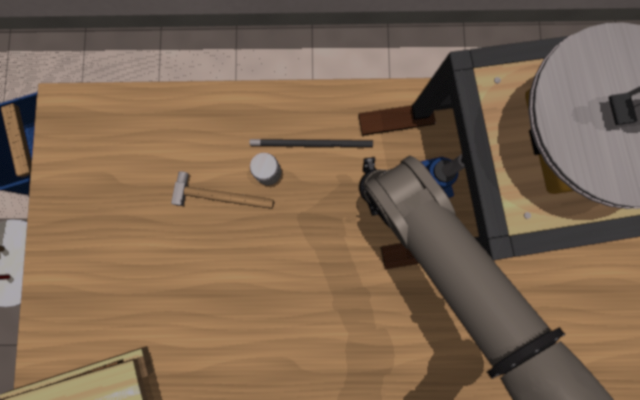

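```bash
cat >> h.py <<'E'
_t=cam("top"); _P=np.array([.80,-.16,.28])
JAC=(proj(_t,_P+[0,0,.0005])-proj(_t,_P-[0,0,.0005])) # px per mm up
S=np.s_[55:150,458:520]
def gray(f): return cv2.cvtColor(f,cv2.COLOR_RGB2GRAY).astype(np.float32)[S]
W=cv2.createHanningWindow((62,95),cv2.CV_32F)
def drop(ref): # mm the rail has sunk since ref
    (dx,dy),_=cv2.phaseCorrelate(ref,gray(vision.grab_frame("top")),W)
    return -np.array([dx,dy])@JAC/(JAC@JAC)
E
cat > open.py <<'E'
from h import *
ref=gray(vision.grab_frame("top")); np.save("ref.npy",ref)
print("JAC",JAC,"noise",[round(drop(ref),2) for _ in range(3)])
b=ft(-.2); phi=-.2; hist=[]; base=0; run=False
while phi<.46:
    phi+=.02; robot.line_to(*kp(phi),velocity=.03); f=ft(phi)-b
    if phi>-.13 or abs(f)>3: robot.pause(.2)
    d=np.mean([drop(ref),drop(ref)])
    hist.append((round(phi,2),round(phi_now(),3),round(f,1),round(d,2)))
    if abs(f)>22: print("FORCE");break
    if d>.8: run=True; break
print(hist,robot.current_time_s())
if run:
    t0=robot.current_time_s(); robot.pause(.25); d2=drop(ref); rate=(d2-d)/(robot.current_time_s()-t0); print("d,rate",d2,rate)
    if rate<5: phi+=.025; robot.line_to(*kp(phi),velocity=.02)
    L=[]
    for i in range(40):
        robot.pause(.15); L.append((round(robot.current_time_s(),2),round(drop(ref),2)))
        if len(L)>5 and L[-1][1]>8 and L[-1][1]-L[-5][1]<.4: break
        if len(L)>3 and (L[-1][1]-L[-3][1])/(L[-1][0]-L[-3][0])>18: print("FAST"); break
    print(L); print("phi",phi,phi_now(),robot.current_contact_force())
snap("side","s5.png"); snap("top","t5.png")
E
python3 open.py
```

```text
JAC [ 0.1792 -0.2087] noise [np.float64(-0.17), np.float64(0.15), np.float64(0.1)]
[(-0.18, np.float64(-0.181), np.float64(1.1), np.float64(0.07)), (-0.16, np.float64(-0.163), np.float64(-0.6), np.float64(0.01)), (-0.14, np.float64(-0.142), np.float64(0.6), np.float64(0.11)), (-0.12, np.float64(-0.126), np.float64(-1.7), np.float64(0.03)), (-0.1, np.float64(-0.105), np.float64(-3.1), np.float64(0.36)), (-0.08, np.float64(-0.078), np.float64(-3.1), np.float64(0.2)), (-0.06, np.float64(-0.058), np.float64(-2.4), np.float64(0.17)), (-0.04, np.float64(-0.039), np.float64(-3.0), np.float64(0.37)), (-0.02, np.float64(-0.019), np.float64(-3.6), np.float64(0.27)), (-0.0, np.float64(0.001), np.float64(-3.7), np.float64(0.37)), (0.02, np.float64(0.021), np.float64(-3.2), np.float64(0.55)), (0.04, np.float64(0.041), np.float64(-2.8), np.float64(0.72)), (0.06, np.float64(0.061), np.float64(-4.2), np.float64(0.78)), (0.08, np.float64(0.081), np.float64(-2.9), np.float64(3.49))] 27.325
d,rate 7.237608021300333 12.482795034537135
FAST
[(27.77, np.float64(12.08)), (27.98, np.float64(12.53)), (28.18, np.float64(15.15)), (28.38, np.float64(19.15)), (28.57, np.float64(21.45)), (28.77, np.float64(24.17)), (28.98, np.float64(26.02)), (29.18, np.float64(30.36)), (29.38, np.float64(33.6))]
phi 0.07999999999999999 0.0804552786805451 [-2.5015 -1.004   0.873 ]
```

Run:
```python
from h import *
ref=np.load("ref.npy")
for i in range(8):
    print(round(robot.current_time_s(),2),round(drop(ref),2)); robot.pause(.1)
f,_=snap("side","s6.png"); g,_=snap("top","t6.png")
a=cv2.imread("pics/s4.png")
r=lambda x:cv2.resize(x[150:250,370:430],(360,600),interpolation=cv2.INTER_CUBIC)
cv2.imwrite("pics/m6.png",np.hstack([r(a),r(f[:,:,::-1])]))
```

```text
29.52 32.12
29.68 37.37
29.82 36.77
29.98 37.36
30.12 34.8
30.27 37.17
30.43 36.85
30.57 36.76
```

View pics/m6.png

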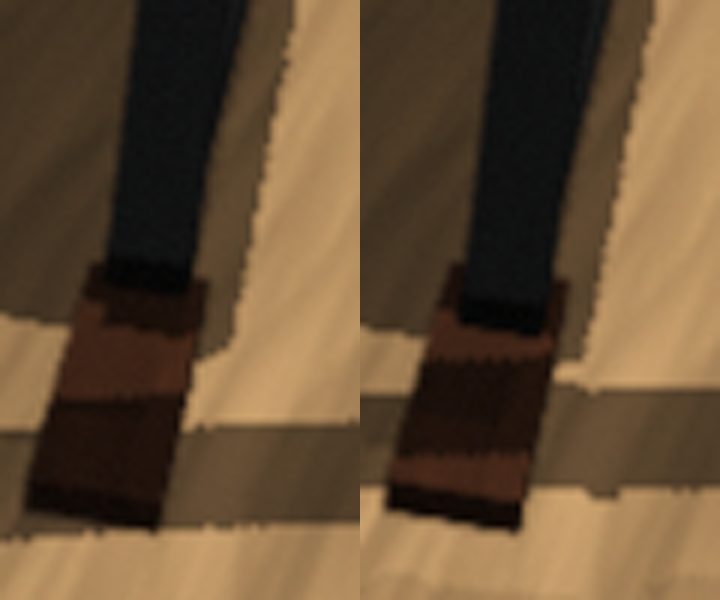

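Run:
```python
from h import *
phi=.08; H=[]
while phi>-.36:
    st=.03 if phi>-.12 else .0075
    phi-=st; s=robot.line_to(*kp(phi),velocity=.04,f_stop=14); f=ft(phi)
    H.append((round(phi,3),round(phi_now(),3),round(f,1),s))
    if f>15 or s: break
print([tuple(map(float,h)) for h in H],robot.current_time_s())
```

```text
[(0.05, 0.06, 0.9, 0.0), (0.02, 0.025, 0.4, 0.0), (-0.01, -0.008, 0.5, 0.0), (-0.04, -0.022, 3.6, 0.0), (-0.07, -0.04, 5.0, 0.0), (-0.1, -0.066, 6.6, 0.0), (-0.13, -0.091, 6.9, 0.0), (-0.138, -0.093, 6.7, 0.0), (-0.145, -0.099, 8.4, 0.0), (-0.153, -0.105, 7.7, 0.0), (-0.16, -0.112, 7.6, 0.0), (-0.168, -0.119, 7.6, 0.0), (-0.175, -0.126, 8.2, 0.0), (-0.183, -0.133, 8.7, 0.0), (-0.19, -0.14, 8.4, 0.0), (-0.198, -0.148, 8.1, 0.0), (-0.205, -0.154, 8.2, 0.0), (-0.213, -0.16, 7.1, 0.0), (-0.22, -0.167, 8.5, 0.0), (-0.228, -0.174, 8.2, 0.0), (-0.235, -0.181, 8.5, 0.0), (-0.243, -0.186, 8.3, 0.0), (-0.25, -0.193, 7.6, 0.0), (-0.258, -0.199, 7.7, 0.0), (-0.265, -0.206, 8.2, 0.0), (-0.273, -0.211, 8.1, 0.0), (-0.28, -0.218, 9.1, 0.0), (-0.288, -0.225, 8.4, 0.0), (-0.295, -0.231, 7.9, 0.0), (-0.303, -0.236, 9.1, 0.0), (-0.31, -0.235, 8.9, 0.0), (-0.318, -0.233, 11.1, 0.0), (-0.325, -0.232, 12.1, 0.0), (-0.333, -0.23, 14.0, 0.0), (-0.34, -0.229, 14.6, 0.0), (-0.348, -0.227, 16.1, 0.0)] 39.825
```

Run:
```python
from h import *
robot.line_to(*kp(-.21),velocity=.04); print(ft(-.2))
fingers.gripper_to(.5); print(robot.line_to(*kp(-.2,.21),velocity=.1,f_stop=10)); robot.pause(.2)
f,c=snap("wrist","w7.png"); print([(d["rect"],d["p"]) for d in recognise("key_grip","wrist")[:1]],robot.current_contact_force(),robot.current_time_s())
ref=np.load("ref.npy"); print([round(drop(ref),1) for _ in range(3)])
a=cv2.imread("pics/w4.png"); z=lambda x:cv2.resize(x[150:310,260:420],(400,400),interpolation=cv2.INTER_CUBIC)
cv2.imwrite("pics/m7.png",np.hstack([z(a),z(f[:,:,::-1])]))
```

```text
0.3209843433785673
False
[([326.6, 223.7, 21.8, 104.3], 0.76)] [ 0.0867 -0.1435 -0.0595] 42.3667
[np.float64(36.8), np.float64(36.5), np.float64(34.9)]
```

View pics/m7.png

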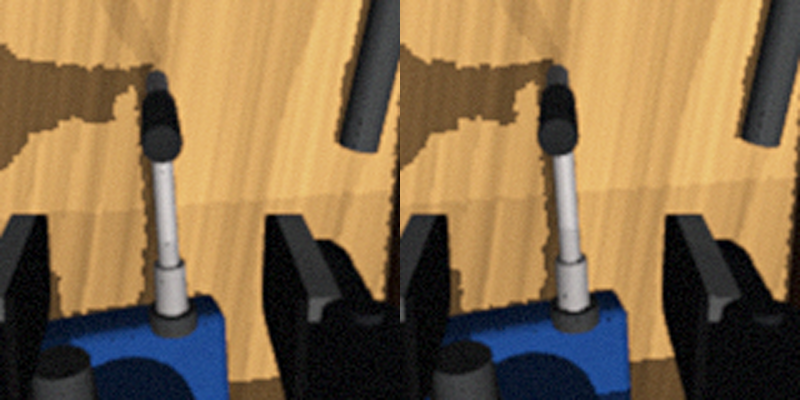

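```bash
python3 -c "
from h import *
print(workorder.close_job())"
```

```text
the job is handed in; nothing more can be done
None
```

I handed the job in at about 42 s: the camera shows the foot standing on the packer, lowered at roughly 15 mm/s by a rough image estimate, and the key closed onto its seat, though I was given no verdict back.

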